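# Set the case cleaner's speed dial and start it

### The job

Set the case cleaner running at its third speed: with the fingertips, turn the big knurled dial on the control box until its white line clicks in at the mark with three dots, and only then press the flat round start button on the push-button box fully down and let it come up again. Leave the taller mushroom-shaped stop button alone. Touch the controls only: do not pick up or shove the loose button box, and leave the brass cases, tin and scriber where they are.

Things in the scene. Friction and masses are not known exactly. Their poses are not given: they have to be found in the camera images.
- dial (a joint): Angle of the knurled dial, rad, growing CLOCKWISE seen from above. Clicks: 0 = off (short bar), 0.524 = one dot, 1.047 = two dots, 1.571 = three dots (wanted), 2.094 = four dots; end stops -0.2 and 2.29. About 0.035 N m breaks it out of a click; once past halfway it snaps on to the next. Starts at off, one or two dots, or resting between them.
- dial_centre (a point): Centre of the dial's flat top, on its upright axis, 69 mm above the table. Black disc, 92 mm diameter, ribbed rim 47 to 69 mm above the table, flat rubber-faced top, no grip: too wide to pinch. A fingertip pressed lightly (5 to 10 N) on the flat top near the rim and carried round in an arc turns it, as does rubbing along the rim.
- dial_index (a point): Outer end of the white line on the dial's top, 44.5 mm from the axis, 69 mm above the table; turns with the dial.
- control_box: Grey box, 140 x 140 mm, top 45 mm above the table, fixed. Origin: centre of its underside; x to its far side, y left, z up. Dial axis at x = -8 mm, y = 0. White marks on its top round the dial's far side, clockwise: short bar (off, 60 degrees left of x), one dot, two dots (straight along x), three dots (30 degrees right), four dots (60 degrees right).
- button_box: Grey push-button box, 70 (x) x 120 (y) mm, top 40 mm above the table, about 0.9 kg, loose on rubber feet. Origin: centre of its underside; y runs along its length from the stop button to the start button, z up.
- start_top (a point): Centre of the top of the start button: a flat black round button, 28 mm diameter, in a 44 mm steel ring 12 mm high, at x = 0, y = +30 mm on the button box. The top is 58 mm above the table when up, 6 mm above the ring.
- start (a joint): Travel of the start button, m: 0 up, 0.006 fully down (about 5 N); it springs back.
- stop_top (a point): Centre of the top of the stop button: a black mushroom head, 38 mm diameter, at x = 0, y = -30 mm on the button box; top 76 mm above the table. Not to be pressed.
- stop (a joint): Travel of the stop button, m: 0 up, 0.006 down.
- tin: Flat round white tin, 60 mm diameter, 19 mm high, loose in front of the control box. Origin: centre of its underside. Leave it.
- brass_1: Loose brass case, 12 mm diameter, 51 mm tall, standing on the table in front of the button box. Origin: centre of its underside. Leave it standing.
- brass_2: Like brass_1, standing behind the button box.
- brass_3: Like brass_1, standing behind the button box.
- scriber: Red-handled scriber, 124 mm long, 20 mm high, lying loose at the back. Leave it.

How it is judged (in metres and radians):
On the way, in this order (a step that is already met when the one before it is completed fails the run):
1. the dial rests clicked in at three dots, start button still up (value of joint dial between 1.4808 and 1.6608 rad and value of joint start below 0.0015 m), for 0.3 s.
2. the start button is pressed down (value of joint dial between 1.4808 and 1.6608 rad and value of joint start above 0.0045 m), for 0.05 s.
At the end, for the whole second after the job is handed in: The dial rests at three dots (1.571 rad, within 0.09), the start button was pressed at least 4.5 mm after that and is up again, the stop button is up, and the button box stands flat on the table (all of step 1 and velocity of joint dial between -0.1 and 0.1 rad/s and value of joint stop below 0.0015 m and height (world z) of button_box below 0.008 m and angle between button_box's own z axis and vertical below 0.1 rad); the robot touches nothing.
It fails at once if the start button is pressed while the dial is not at three dots (value of joint start above 0.003 m and not (value of joint dial between 1.4808 and 1.6608 rad)).
It fails at once if the stop button is pressed (value of joint stop above 0.003 m).
It fails at once if the button box is lifted, tipped, or shoved more than 25 mm (height (world z) of button_box above 0.012 m or angle between button_box's own z axis and vertical above 0.2 rad or distance of button_box from where it was at the start of the episode above 0.025 m).
It fails at once if a bystander is knocked, lifted or carried (moved more than 25 mm, or a brass case tipped over) (distance of any of tin, brass_1, brass_2, brass_3, scriber from where it was at the start of the episode above 0.025 m or angle between any of brass_1, brass_2, brass_3's own z axis and vertical above 0.6 rad).
It also fails if it takes over 51 s, if anything falls off the work surface, if the arm or the gripper's body presses on something with over 40 N, if the wrist force passes 120 N, or if a joint passes its speed limit or range.

### The arm

A 7-joint arm with a two-finger parallel gripper is mounted at the origin on a cart in front of the work surface, level with it; the furniture and walls round the work are solid. World frame = base frame: x ahead of the robot, y to its left, z up, the work surface at z = 0. Lengths are in mm, angles in rad, forces in N, time in s.
With the tool pointing down it reaches from about 425 to 925 mm from the base axis. Payload 6.8 kg.
Tool frame: the origin (TCP) lies midway between the tips of the shut fingers; the grasp point (between the pads) lies 19 mm behind it; z points along the fingers, y is the line along which they close (so a half turn about z gives the same grasp; the last joint's range is limited). The gripper opens to 88 mm and grips with 3 to 60 N. Pads are 20 mm wide; open, the fingers measure 115 mm over their backs; the gripper's body (75 mm by 178 mm) begins 61 mm behind the grasp point.
Start: joints at [1.042, 0.477, 0.022, 1.555, -0.011, 1.109, -0.083], TCP at [275.742, -616.128, 222.664] pointing down, gripper open.
Joint ranges: [-2.96, 2.96], [-0.34, 2.1], [-1.41, 1.46], [0.24, 2.44], [-1.37, 4.51], [0.17, 1.92], [-2.96, 2.96]. Speed limits (rad/s): [2.39, 2.39, 3.14, 3.14, 3.14, 3.14, 3.14].

### API

Orientations are given as a rotation vector (axis times angle).
In Python, from bench import bot gives the robot as it stands.
- The arm moves only by the shell command python3 shift.py 'ROWS' [FORCE]. ROWS is a JSON list that holds a single list of rows (three levels of brackets), with 1 to 12 rows, each of 5 numbers: the opening from 0.0 (shut) to 1.0 (fully open), then dx, dy, dz in normalised numbers (1 is 500 mm), then a turn about the tool's z in fractions of the full range, 1 being 60 degrees; each row shifts and turns the commanded pose from where the row before left it, along the tool's axes as they then stand; what a row does not reach is not made up. A row lasts 1/12 s, in which the tool goes at most 41.7 mm and 0.125 rad, less where a joint would pass 70% of its speed; a pose out of reach is approached as far as the arm can. The fingers move at their own pace and stop on an object; FORCE is the grip in N (left out, the last holds). Time passes only in rows, so rows that do not move let the fingers close. It prints the time, the measured TCP pose, the force, the opening and the grip force at its end. A shift or turn number past 1, either way, is cut back to 1. Input that does not fit is refused with a message, and nothing moves.
- bot.observe(): the state, without advancing time (a new reading comes with each control period).
- bot.capture(name): name is "side" or "top"; returns a dict with "img" (480x640x3 uint8, red, green, blue), "fx", "fy", "cx", "cy" (pixels), "rvec" (rotation vector, rad) and "tvec" (3), from world to camera coordinates, as OpenCV has them. Camera axes: x right, y down, z forward; pixel columns grow to the right and rows downward; lengths in mm; the calibration is good to about 2 mm. A picture is of the moment at which its call begins. There is no depth.
- bot.close_job(): hands the job in; it is judged then, once.
The state is a dict: "time_s": time; "joints": joint angles; "dq": joint speeds; "joint_torque": joint torques, N m; "tool_pos": TCP position; "tcp_rot": TCP orientation; "force": force on the tool from outside, world axes, zero at the start; "wrist_torque": the same for the moment, N m; "grip_width": opening from 0.0 (shut) to 1.0 (fully open); "finger_force": force on a finger pad.
Only numpy, scipy, OpenCV 4.12 (cv2) and the standard library are available. Lean on these libraries where they do the work, as an engineer would, in place of code of your own. Each camera call takes 0.05 s, during which the arm holds its last target. There are 200 camera calls.

## Working session

There is one attempt and no reset: what is moved stays moved. The work goes in short steps, Python scripts to look and compute and a shell command to move; the robot and the scene stay as the last step left them, time stands still between calls to the robot, and variables do not carry over. Pictures are saved under pics/ and viewed, at most 10 in all, crops included, and the job is handed in when it is done.

```bash
ls; mkdir -p pics
python3 - <<'E'
from bench import bot
import cv2
s=bot.observe();print({k:s[k] for k in('time_s','tool_pos','tcp_rot','force','grip_width')})
for n in('top','side'):
    c=bot.capture(n);cv2.imwrite(f'pics/{n}0.png',c['img'][:,:,::-1]);print(n,c['fx'],c['fy'],c['cx'],c['cy'],c['rvec'],c['tvec'])
E
```

```text
bench.py
pics
shift.py
{'time_s': 0.0, 'tool_pos': array([ 275.46261994, -615.57980946,  221.71107641]), 'tcp_rot': array([-3.07063494e+00, -6.55775927e-01,  8.17303937e-04]), 'force': array([0.70006302, 0.17876769, 0.11693714]), 'grip_width': 1.0006775089453357}
top 479.18166943769785 479.18166943769785 322.9336922056664 243.02258055699454 [ 2.19903914 -2.16920024  0.10749415] [244.25575271 532.50985513 899.90507367]
side 580.1439385054986 580.1439385054986 323.3564017564612 237.64193087841875 [ 0.28772972 -2.44145342  1.70777892] [ 543.86160514   32.45042582 1184.00175181]
```

View pics/top0.png

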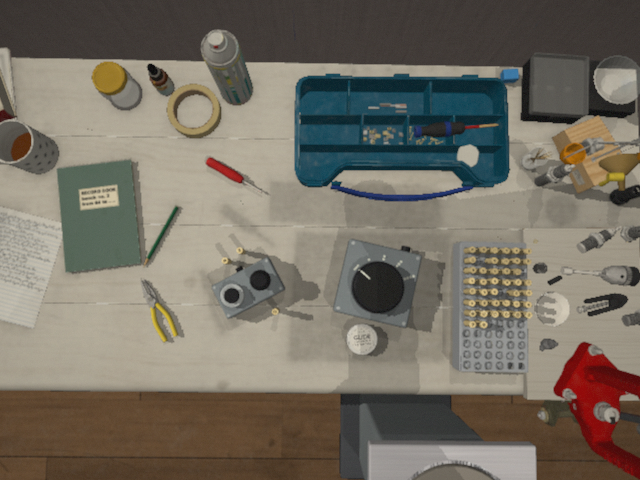

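View pics/side0.png

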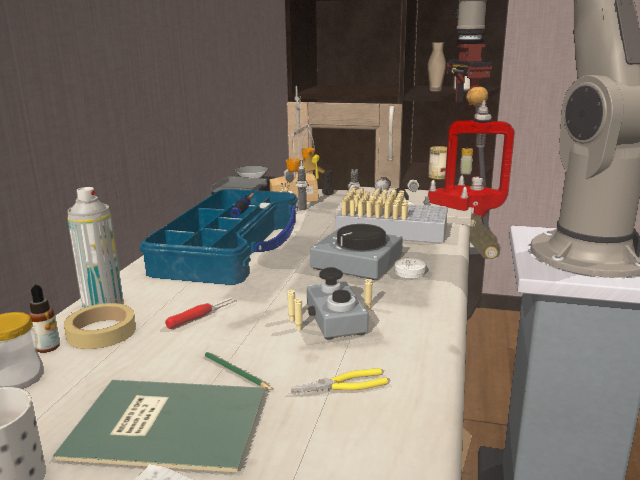

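The top view shows the dial at about (378,287), with its line pointing up-left near (362,272). The start button is at (232,295), stop at (261,280), tin at (362,339), brass at (275,311), (224,260) and (240,250). The side view confirms that layout. Next I'll measure from an enlarged crop.

```bash
cat > h.py <<'E'
import numpy as np, cv2
from bench import bot
def ray(c,u,v,z):
    R=cv2.Rodrigues(np.array(c['rvec']))[0];t=np.array(c['tvec']).ravel()
    d=R.T@[(u-c['cx'])/c['fx'],(v-c['cy'])/c['fy'],1];o=-R.T@t
    return (o+d*(z-o[2])/d[2])
def proj(c,p):
    K=np.array([[c['fx'],0,c['cx']],[0,c['fy'],c['cy']],[0,0,1.]])
    return cv2.projectPoints(np.array(p,float).reshape(-1,1,3),np.array(c['rvec']),np.array(c['tvec']),K,None)[0].reshape(-1,2)
E
python3 - <<'E'
from h import *
c=bot.capture('top');im=c['img']
cr=im[235:325,205:435,::-1]
cv2.imwrite('pics/crop.png',cv2.resize(im[235:330,330:430,::-1],(800,600) and None,fx=6,fy=6,interpolation=cv2.INTER_CUBIC))
cv2.imwrite('pics/crop2.png',cv2.resize(im[240:325,205:295,::-1],None,fx=6,fy=6,interpolation=cv2.INTER_CUBIC))
g=im.max(2);m=(g<60).astype(np.uint8)
for (a,b,x,y) in ((255,315,345,412),(265,295,245,280)):
    s=np.zeros_like(m);s[a:b,x:y]=m[a:b,x:y]
    cs=cv2.findContours(s,0,2)[0];k=max(cs,key=cv2.contourArea);print(cv2.fitEllipse(k),cv2.minEnclosingCircle(k))
for u,v,z in((378,287,69),(233,295.5,58),(261,280,76),(362,339,19),(275,311,51),(224,260,51),(240,250,51)):print(u,v,ray(c,u,v,z).round(1))
E
```

```text
((378.3500061035156, 287.7416687011719), (50.537418365478516, 51.25556182861328), 65.05197143554688) ((377.7474060058594, 287.3673095703125), 26.384368896484375)
((259.8592224121094, 279.8471984863281), (19.433181762695312, 19.785858154296875), 119.7431640625) ((259.90765380859375, 279.87579345703125), 10.154867172241211)
378 287 [446.6 151.4  69. ]
233 295.5 [427.6 414.6  58. ]
261 280 [456.4 362.3  76. ]
362 339 [347.8 175.   19. ]
275 311 [400.2 338.2  51. ]
224 260 [492.5 434.3  51. ]
240 250 [511.4 405.3  51. ]
```

View pics/crop.png

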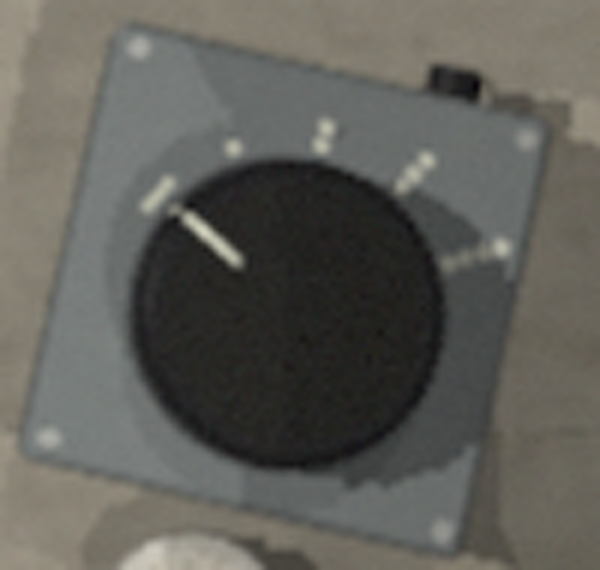

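View pics/crop2.png

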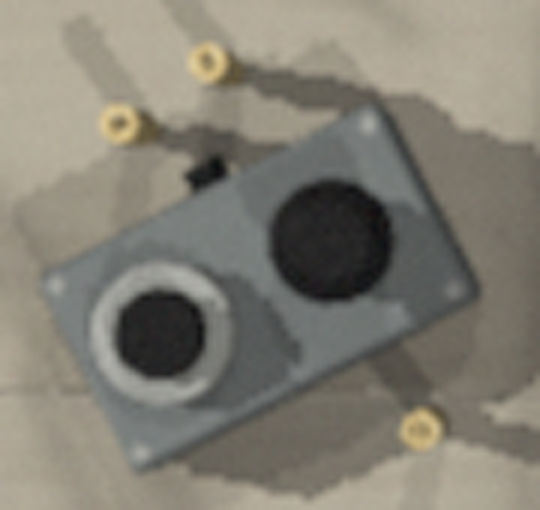

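The dial line points at "off" (crop pixels (180,210) to (242,267), centre (289,314)). The start button is at crop pixel (160,333), and the two brass cases behind the box and the one in front are all clear of it. Next come the geometry and the height of the red press, which could be in the arm's path.

Run:
```python
from h import *
c=bot.capture('top');s=bot.capture('side')
P=lambda x,y:(330+x/6,235+y/6)
C=ray(c,*P(289,314),69);print('C',C)
A=lambda p:np.arctan2(*(p-C)[[1,0]])
print('line',A(ray(c,*P(180,210),69)),A(ray(c,*P(242,267),69)))
for n,x,y in(('off',158,195),('1',233,148),('2',322,137),('3',415,172),('4',475,258)):print(n,A(ray(c,*P(x,y),45)))
print('start',ray(c,205+160/6,240+333/6,58),'stop',ray(c,205+331/6,240+240/6,76))
print('check in side',proj(s,[C,ray(c,231.7,295.5,58)]))
R=cv2.Rodrigues(np.array(s['rvec']))[0];o=-R.T@np.array(s['tvec']).ravel();print('side cam',o)
for u,v in((480,125),(465,195)):
  d=R.T@[(u-s['cx'])/s['fx'],(v-s['cy'])/s['fy'],1]
  for y in(-200,-300,-400,-500):print(u,v,(o+d*(y-o[1])/d[1]).round())
print(proj(s,[[275,-616,222]]),proj(c,[[275,-616,222]]), [ray(c,u,v,z).round() for u,v,z in((585,350,0),(585,350,150),(560,385,0),(605,410,100))])
```

```text
C [445.96740417 151.1051906   69.        ]
line 0.820175168162115 0.7964800984595782
off 0.8075394095242648
1 0.27715252038103205
2 -0.23606495710694808
3 -0.7604213658477712
4 -1.2843082053060821
start [427.61649556 417.04477582  58.        ] stop [456.34072861 363.78038835  76.        ]
check in side [[361.46042861 230.49735871]
 [341.74259943 294.61555664]]
side cam [ 258.4125467  1198.87893632  441.14722681]
480 125 [ 233. -200.  223.]
480 125 [ 232. -300.  208.]
480 125 [ 230. -400.  192.]
480 125 [ 228. -500.  176.]
465 195 [ 255. -200.   54.]
465 195 [ 255. -300.   26.]
465 195 [ 255. -400.   -1.]
465 195 [ 255. -500.  -29.]
[[464.77675437 103.12976269]] [[908.00858959 410.7018192 ]] [array([ 330., -261.,    0.]), array([ 349., -177.,  150.]), array([ 262., -210.,    0.]), array([ 241., -236.,  100.])]
```

Units first: shifts go in shares of 500 mm and turns go in shares of 60 degrees. So -40 mm / 500 = -0.08, 32 mm / 500 = 0.064.

```bash
python3 shift.py '[[[0, 0, 0, -0.08, 0], [0, 0, 0, -0.08, 0], [0, 0, 0, -0.08, 0], [0, 0, 0, -0.08, 0], [0, 0, 0, -0.08, 0], [0, 0.064, -0.046, 0, 0], [0, 0.064, -0.046, 0, 0], [0, 0.064, -0.046, 0, 0], [0, 0.064, -0.046, 0, 0], [0, 0.064, -0.046, 0, 0]]]' && python3 shift.py '[[[0, 0.064, -0.046, 0, 0], [0, 0.064, -0.046, 0, 0], [0, 0.064, -0.046, 0, 0], [0, 0.064, -0.046, 0, 0], [0, 0.064, -0.046, 0, 0], [0, 0.064, -0.046, 0, 0], [0, 0.064, -0.046, 0, 0], [0, 0.064, -0.046, 0, 0], [0, 0.064, -0.046, 0, 0], [0, 0.064, -0.046, 0, 0], [0, 0, 0, 0, 0]]]'
```

```text
time_s: 1.08
tool_pos: [375.3, -444.0, 422.7]
tcp_rot: [3.072, 0.656, 0.0]
force: [0.8, -0.5, -0.1]
grip_width: 0.279
finger_force: 0.0
time_s: 2.0
tool_pos: [575.5, -95.7, 422.1]
tcp_rot: [-3.064, -0.674, -0.002]
force: [0.1, 0.6, -1.0]
grip_width: 0.005
finger_force: 0.0
```

Scaled: 15 mm / 500 = 0.03, -0.124 rad / 1.0472 = -0.1184.

```bash
python3 shift.py '[[[0, 0, 0, 0.03, -0.1184], [0, 0, 0, 0.03, -0.1184], [0, 0, 0, 0.03, -0.1184], [0, 0, 0, 0.03, -0.1184], [0, 0, 0, 0.03, -0.1184], [0, 0, 0, 0.03, -0.1184], [0, 0, 0, 0.03, -0.1184], [0, 0, 0, 0.03, -0.1184]]]' && python3 shift.py '[[[0, 0, 0, 0.03, -0.1184], [0, 0, 0, 0.03, -0.1184], [0, 0, 0, 0.03, -0.1184], [0, 0, 0, 0.03, -0.1184], [0, 0, 0, 0.03, -0.1184], [0, 0, 0, 0.03, -0.1184], [0, 0, 0, 0.03, -0.1184], [0, 0, 0, 0.03, -0.1184], [0, 0, 0, 0, 0]]]'
cat >> h.py <<'E'
def togo(x,y):
    s=bot.observe();R=cv2.Rodrigues(np.array(s['tcp_rot']))[0]
    print('t',round(s['time_s'],2),'pos',s['tool_pos'].round(1),'xang',np.arctan2(R[1,0],R[0,0]).round(3),'tilt',R[:,2].round(3),'j',np.round(s['joints'],2),'F',s['force'].round(1))
    print('tool delta',(R.T@(np.array([x,y,s['tool_pos'][2]])-s['tool_pos'])).round(1))
E
python3 -c "
from h import *
togo(446+34*np.cos(2.404),151.1+34*np.sin(2.404))"
```

```text
time_s: 2.67
tool_pos: [572.7, -105.5, 301.9]
tcp_rot: [2.384, 2.046, -0.0]
force: [0.3, -0.5, -0.3]
grip_width: 0.002
finger_force: 0.0
time_s: 3.42
tool_pos: [570.8, -105.7, 179.6]
tcp_rot: [-1.124, -2.928, 0.002]
force: [-1.5, 0.7, -0.2]
grip_width: 0.006
finger_force: 0.0
t 3.42 pos [ 570.8 -105.7  179.6] xang 2.409 tilt [-0.005  0.001 -1.   ] j [ 0.55  0.44 -0.61  1.79  0.29  1.01  0.66] F [-1.5  0.7 -0.2]
tool delta [298.5 107.5   1. ]
```

Scaled: 37 mm / 500 = 0.074, 30 mm / 500 = 0.06.

```bash
python3 shift.py '[[[0, 0.074, 0.027, 0, 0], [0, 0.074, 0.027, 0, 0], [0, 0.074, 0.027, 0, 0], [0, 0.074, 0.027, 0, 0], [0, 0.074, 0.027, 0, 0], [0, 0.074, 0.027, 0, 0], [0, 0.074, 0.027, 0, 0], [0, 0.074, 0.026, 0.04, 0], [0, 0, 0, 0.04, 0], [0, 0, 0, 0.06, 0], [0, 0, 0, 0.04, 0], [0, 0, 0, 0, 0]]]'
python3 -c "
from h import *
togo(446+34*np.cos(2.404),151.1+34*np.sin(2.404))"
```

```text
time_s: 4.42
tool_pos: [425.1, 170.5, 91.4]
tcp_rot: [-1.134, -2.926, 0.006]
force: [0.4, -0.8, -0.1]
grip_width: 0.006
finger_force: 0.0
t 4.42 pos [425.1 170.5  91.4] xang 2.402 tilt [-0.005 -0.002 -1.   ] j [ 0.08  0.4  -0.7   2.13  0.38  0.74 -0.05] F [ 0.4 -0.8 -0.1]
tool delta [ 5.4 -0.3  0. ]
```

Scaled: 8 mm / 500 = 0.016, 6 mm / 500 = 0.012.

```bash
python3 shift.py '[[[0, 0.008, 0, 0.016, 0], [0, 0, 0, 0.012, 0], [0, 0, 0, 0.008, 0], [0, 0, 0, 0.004, 0], [0, 0, 0, 0, 0]]]'
python3 -c "
from h import *
togo(446+34*np.cos(2.404),151.1+34*np.sin(2.404))"; python3 shift.py '[[[0, 0, 0, 0.003, 0], [0, 0, 0, 0, 0]]]'
```

```text
time_s: 4.83
tool_pos: [424.3, 174.1, 74.0]
tcp_rot: [1.132, 2.93, 0.0]
force: [1.1, 0.2, 0.1]
grip_width: 0.005
finger_force: 0.0
t 4.83 pos [424.3 174.1  74. ] xang 2.404 tilt [ 0.001  0.    -1.   ] j [ 0.05  0.43 -0.68  2.15  0.42  0.7  -0.09] F [1.1 0.2 0.1]
tool delta [ 2.5 -2.4 -0. ]
time_s: 5.0
tool_pos: [424.3, 174.1, 72.4]
tcp_rot: [1.132, 2.93, 0.0]
force: [0.5, 0.0, -0.4]
grip_width: 0.005
finger_force: 0.0
```

Scaled: 2.5 mm / 500 = 0.005, -2.4 mm / 500 = -0.0048.

```bash
python3 shift.py '[[[0, 0.005, -0.0048, 0.003, 0], [0, 0, 0, 0.002, 0], [0, 0, 0, 0, 0]]]'; python3 shift.py '[[[0, 0, 0, 0.0014, 0], [0, 0, 0, 0, 0]]]';python3 shift.py '[[[0, 0, 0, 0.0014, 0], [0, 0, 0, 0, 0]]]'
```

```text
time_s: 5.25
tool_pos: [420.2, 173.9, 69.6]
tcp_rot: [-1.131, -2.931, 0.001]
force: [-0.4, 0.5, 0.2]
grip_width: 0.009
finger_force: 0.0
time_s: 5.42
tool_pos: [420.8, 174.5, 69.4]
tcp_rot: [1.131, 2.93, 0.001]
force: [-0.6, 0.5, 3.2]
grip_width: 0.002
finger_force: 1.6
time_s: 5.58
tool_pos: [421.2, 174.9, 69.2]
tcp_rot: [1.131, 2.93, 0.002]
force: [-1.5, -0.3, 11.6]
grip_width: 0.003
finger_force: 5.5
```

Scaled: 3.4 mm / 500 = 0.0068, -0.2 mm / 500 = -0.0004, 0.1 rad / 1.0472 = 0.0955.

```bash
python3 shift.py '[[[0, -0.0004, 0.0068, -0.0004, 0.0955], [0, -0.0004, 0.0068, 0, 0.0955], [0, -0.0004, 0.0068, 0, 0.0955], [0, -0.0004, 0.0068, 0, 0.0955], [0, -0.0004, 0.0068, 0, 0.0955], [0, 0, 0, 0, 0]]]'
python3 - <<'E'
from h import *
togo(446,151.1)
c=bot.capture('top');cv2.imwrite('pics/t1.png',cv2.resize(c['img'][235:330,330:430,::-1],None,fx=6,fy=6,interpolation=cv2.INTER_CUBIC))
E
```

```text
time_s: 6.08
tool_pos: [435.9, 184.8, 69.3]
tcp_rot: [1.826, 2.556, 0.004]
force: [-0.6, 2.7, 7.1]
grip_width: 0.008
finger_force: 3.7
t 6.08 pos [435.9 184.8  69.3] xang 1.901 tilt [ 0.002  0.002 -1.   ] j [-0.07  0.43 -0.55  2.13  0.36  0.67 -0.53] F [-0.6  2.7  7.1]
tool delta [-35.2  -1.4  -0. ]
```

View pics/t1.png

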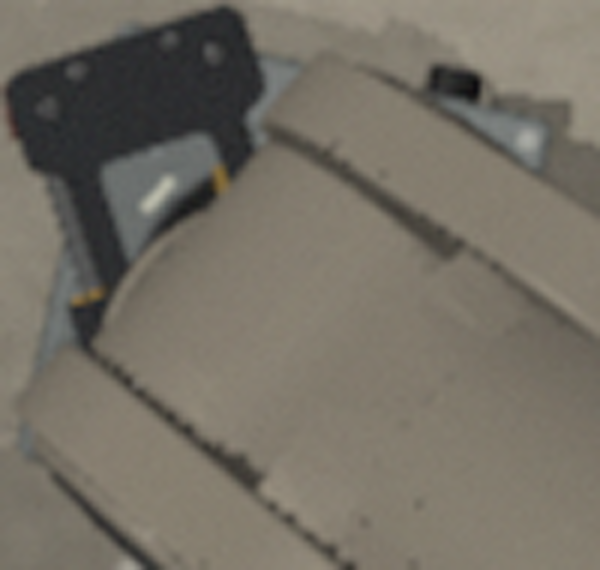

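The arm hides the line, but the fingertip followed the arc at about 7 N. I'll carry on through the rest of the arc, lift, and then check.

Scaled: 3.4 mm / 500 = 0.0068, -0.2 mm / 500 = -0.0004, 0.1 rad / 1.0472 = 0.0955.

```bash
python3 shift.py '[[[0, -0.0004, 0.0068, 0, 0.0955], [0, -0.0004, 0.0068, 0, 0.0955], [0, -0.0004, 0.0068, 0, 0.0955], [0, -0.0004, 0.0068, 0, 0.0955], [0, -0.0004, 0.0068, 0, 0.0955], [0, -0.0004, 0.0068, 0, 0.0955]]]';python3 shift.py '[[[0, -0.0004, 0.0068, 0, 0.0955], [0, -0.0004, 0.0068, 0, 0.0955], [0, -0.0004, 0.0068, 0, 0.0955], [0, -0.0004, 0.0068, 0, 0.0955], [0, -0.0004, 0.0068, 0, 0.0955], [0, 0, 0, 0, 0]]]'
python3 -c "
from h import *
togo(446,151.1)"
python3 shift.py '[[[0, 0, 0, -0.008, 0], [0, 0, 0, -0.04, 0], [0, 0, 0, -0.06, 0], [0, 0, 0, -0.08, 0], [0, 0, 0, -0.08, 0], [0, 0.08, 0, 0, 0], [0, 0.08, 0, 0, 0], [0, 0.08, 0, 0, 0], [0, 0.08, 0, 0, 0], [0, 0.08, 0, 0, 0], [0, 0.08, 0, 0, 0], [0, 0, 0, 0, 0]]]'
python3 - <<'E'
from h import *
togo(427.6,417.0)
c=bot.capture('top');cv2.imwrite('pics/t2.png',c['img'][:,:,::-1])
E
```

```text
time_s: 6.63
tool_pos: [456.2, 185.8, 69.4]
tcp_rot: [-2.497, -1.905, -0.006]
force: [0.4, 3.8, 5.5]
grip_width: 0.008
finger_force: 2.6
time_s: 7.13
tool_pos: [471.4, 176.5, 69.4]
tcp_rot: [-2.891, -1.228, -0.007]
force: [2.6, 3.2, 4.8]
grip_width: 0.001
finger_force: 2.3
t 7.13 pos [471.4 176.5  69.4] xang 0.803 tilt [ 0.004  0.002 -1.   ] j [-0.25  0.42 -0.28  2.08  0.19  0.66 -1.42] F [2.6 3.2 4.8]
tool delta [-35.9  -0.7  -0.2]
time_s: 8.13
tool_pos: [637.1, 353.1, 199.7]
tcp_rot: [-2.884, -1.24, 0.003]
force: [-0.7, 0.1, -1.0]
grip_width: 0.008
finger_force: 0.0
t 8.13 pos [637.1 353.1 199.7] xang 0.812 tilt [-0.003  0.001 -1.   ] j [-0.4   0.6  -0.3   1.41  0.18  1.15 -1.48] F [-0.7  0.1 -1. ]
tool delta [ -97.8 -196.     0.6]
```

View pics/t2.png

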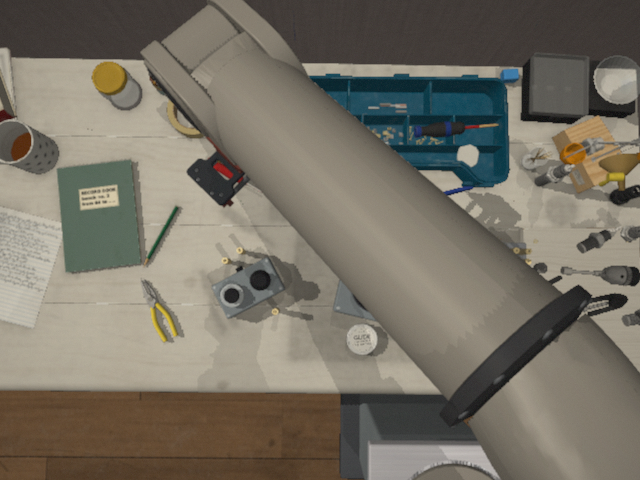

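The forearm still hides the dial, and the other objects haven't moved. I'll go to a point above the start button, where the forearm may clear the view.

```bash
python3 shift.py '[[[0, -0.032, -0.0654, 0, 0], [0, -0.032, -0.0654, 0, 0], [0, -0.032, -0.0654, 0, 0], [0, -0.032, -0.0654, 0, 0], [0, -0.032, -0.0654, 0, 0], [0, -0.032, -0.0654, 0, 0], [0, 0, 0, 0, 0]]]'
python3 - <<'E'
from h import *
togo(427.6,417.0)
c=bot.capture('top');s=bot.capture('side')
a=cv2.resize(c['img'][200:350,200:450],(750,450))[:, :, ::-1]
b=cv2.resize(s['img'][215:275,300:425],None,fx=6,fy=6)[:, :, ::-1][:150*2]
cv2.imwrite('pics/t3.png',cv2.resize(c['img'][200:350,200:450,::-1],None,fx=3.2,fy=4*0.8))
cv2.imwrite('pics/t3s.png',b)
E
```

```text
time_s: 8.77
tool_pos: [418.9, 416.8, 202.7]
tcp_rot: [-2.882, -1.248, 0.007]
force: [-1.3, 0.4, -0.0]
grip_width: 0.003
finger_force: 0.0
t 8.77 pos [418.9 416.8 202.7] xang 0.817 tilt [-0.004 -0.001 -1.   ] j [-0.6   0.39 -0.37  1.76  0.16  1.03 -1.78] F [-1.3  0.4 -0. ]
tool delta [ 6.1  6.2 -0. ]
```

View pics/t3.png

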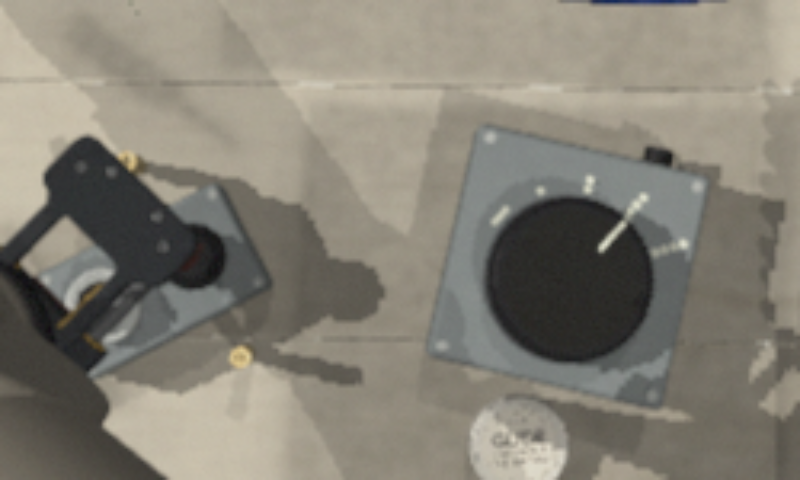

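The white line (t3 pixels (600,250) to (640,205)) points straight at the three dots, so the dial is clicked in. Next I'll press start.

Scaled: 30 mm / 500 = 0.06, 20 mm / 500 = 0.04.

```bash
python3 shift.py '[[[0, 0.01, 0.01, 0.06, 0], [0, 0, 0, 0.06, 0], [0, 0, 0, 0.06, 0], [0, 0, 0, 0.04, 0], [0, 0, 0, 0.03, 0], [0, 0, 0, 0.01, 0], [0, 0, 0, 0, 0], [0, 0, 0, 0, 0]]]'
python3 -c "
from h import *
togo(427.6,417.0)"
```

```text
time_s: 9.53
tool_pos: [436.0, 414.5, 73.0]
tcp_rot: [2.891, 1.229, 0.0]
force: [0.1, -0.2, 0.9]
grip_width: 0.003
finger_force: 0.0
t 9.53 pos [436.  414.5  73. ] xang 0.804 tilt [ 0. -0. -1.] j [-0.62  0.56 -0.33  1.84  0.24  0.79 -1.84] F [ 0.1 -0.2  0.9]
tool delta [-4.  -7.8 -0. ]
```

Scaled: -7.8 mm / 500 = -0.0156, 6 mm / 500 = 0.012.

```bash
python3 shift.py '[[[0, -0.008, -0.0156, 0, 0], [0, 0, 0, 0.012, 0], [0, 0, 0, 0.008, 0], [0, 0, 0, 0, 0], [0, 0, 0, 0, 0]]]'
python3 -c "
from h import *
togo(427.6,417.0)"
```

```text
time_s: 9.95
tool_pos: [426.3, 417.9, 62.6]
tcp_rot: [2.89, 1.231, -0.0]
force: [-0.2, -0.1, -0.2]
grip_width: 0.01
finger_force: 0.0
t 9.95 pos [426.3 417.9  62.6] xang 0.805 tilt [-0. -0. -1.] j [-0.63  0.56 -0.32  1.85  0.25  0.76 -1.86] F [-0.2 -0.1 -0.2]
tool delta [ 0.2  1.5 -0. ]
```

Scaled: 3 mm / 500 = 0.006, 2 mm / 500 = 0.004.

```bash
python3 shift.py '[[[0, 0, 0, 0.006, 0], [0, 0, 0, 0.006, 0], [0, 0, 0, 0.004, 0], [0, 0, 0, 0, 0], [0, 0, 0, 0, 0]]]';python3 shift.py '[[[0, 0, 0, 0.003, 0], [0, 0, 0, 0, 0], [0, 0, 0, 0, 0]]]'
```

```text
time_s: 10.37
tool_pos: [426.8, 418.2, 56.2]
tcp_rot: [2.891, 1.23, 0.002]
force: [-4.4, -3.1, 16.9]
grip_width: 0.006
finger_force: 8.3
time_s: 10.62
tool_pos: [426.8, 418.3, 55.9]
tcp_rot: [2.89, 1.23, 0.002]
force: [-7.5, -7.0, 27.2]
grip_width: 0.007
finger_force: 13.6
```

It met a stiff contact at z=56, earlier than expected. I'll back off and look.

Run:
```python
from h import *
s=bot.capture('side')
togo(427.6,417)
print(bot.observe()['wrist_torque'])
p=proj(s,[[427,417,58]])[0];print(p)
cv2.imwrite('pics/s1.png',cv2.resize(s['img'][225:345,265:415,::-1],None,fx=5,fy=5,interpolation=cv2.INTER_CUBIC))
```

```text
t 10.67 pos [426.8 418.3  55.9] xang 0.805 tilt [ 0.001  0.    -1.   ] j [-0.64  0.57 -0.32  1.86  0.25  0.75 -1.86] F [-7.4 -6.1 28.1]
tool delta [-0.4  1.4  0. ]
[-1.53294895  1.47253479  0.04979484]
[342.13737601 294.65820445]
```

View pics/s1.png

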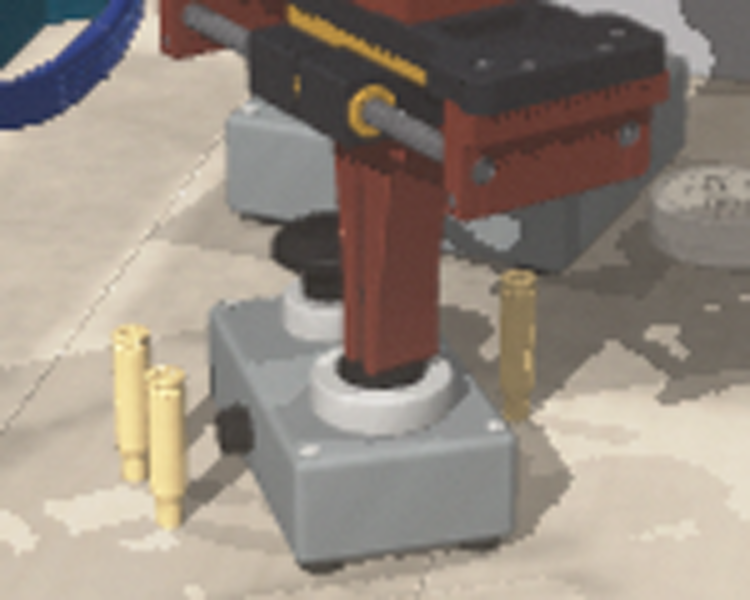

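The fingertip sits centred on the button, but the button still looks proud of the ring. I'll back off and step down again, recording force and moment to find the contact.

```bash
cat >> h.py <<'E'
def st():
    s=bot.observe();print('  z',s['tool_pos'].round(2),'F',s['force'].round(1),'T',s['wrist_torque'].round(2),'dq',np.abs(s['dq']).max().round(3))
E
P(){ python3 -c "from h import *;st()"; }
python3 shift.py '[[[0, 0, 0, -0.006, 0], [0, 0, 0, -0.006, 0], [0, 0, 0, 0, 0], [0, 0, 0, 0, 0]]]' >/dev/null; P
python3 shift.py '[[[0, 0, 0, 0.002, 0], [0, 0, 0, 0, 0], [0, 0, 0, 0, 0]]]'>/dev/null; P
python3 shift.py '[[[0, 0, 0, 0.002, 0], [0, 0, 0, 0, 0], [0, 0, 0, 0, 0]]]'>/dev/null; P
python3 shift.py '[[[0, 0, 0, 0.002, 0], [0, 0, 0, 0, 0], [0, 0, 0, 0, 0]]]'>/dev/null; P
python3 shift.py '[[[0, 0, 0, 0.002, 0], [0, 0, 0, 0, 0], [0, 0, 0, 0, 0]]]'>/dev/null; P
```

```text
z [426.77 418.08  59.13] F [-0.3  0.   3.3] T [ 0.07  0.03 -0.03] dq 0.007
  z [426.78 418.1   57.94] F [0.1 0.4 3.4] T [ 0.19 -0.01 -0.03] dq 0.003
  z [426.73 418.07  57.08] F [0.6 0.8 5.1] T [ 0.32 -0.06  0.01] dq 0.002
  z [426.77 418.12  56.42] F [-0.4  1.6  6.5] T [ 0.1   0.04 -0.02] dq 0.002
  z [426.78 418.14  56.2 ] F [-1.7 -1.4 14.1] T [-0.3   0.46  0.01] dq 0.003
```

Scaled: -4 mm / 500 = -0.008.

```bash
P(){ python3 -c "from h import *;st()"; }
python3 shift.py '[[[0, 0, 0, -0.008, 0], [0, 0, 0, 0, 0], [0, 0, 0, 0, 0]]]' >/dev/null; P
python3 shift.py '[[[0, 0, 0, -0.002, 0], [0, 0, 0, 0, 0], [0, 0, 0, 0, 0]]]'>/dev/null; P
python3 shift.py '[[[0, 0, 0, -0.002, 0], [0, 0, 0, 0, 0], [0, 0, 0, 0, 0]]]'>/dev/null; P
python3 shift.py '[[[0, 0, 0, -0.002, 0], [0, 0, 0, 0, 0], [0, 0, 0, 0, 0]]]'>/dev/null; P
python3 shift.py '[[[0, 0, 0, -0.002, 0], [0, 0, 0, 0, 0], [0, 0, 0, 0, 0]]]'>/dev/null; P
```

```text
z [426.72 418.04  59.08] F [0.5 1.2 2.8] T [ 0.42 -0.18  0.02] dq 0.007
  z [426.6  417.89  59.89] F [1.  1.  2.7] T [ 0.42 -0.23  0.03] dq 0.002
  z [426.46 417.61  60.89] F [1.3 2.1 2. ] T [ 0.31 -0.18  0.01] dq 0.003
  z [426.36 417.41  61.85] F [0.2 0.6 1.7] T [ 0.16 -0.13  0.01] dq 0.004
  z [426.13 417.07  62.64] F [-0.2  0.2  0.4] T [ 0.01 -0.03  0.03] dq 0.004
```

The button makes contact at about 62.2 mm and hits a hard stop at 56.2 mm. That is its full 6 mm of travel, with spring force up to about 6 N, so it was fully pressed. Next I'll retreat and make a final check.

Scaled: -40 mm / 500 = -0.08, -30 mm / 500 = -0.06.

```bash
python3 shift.py '[[[0, 0, 0, -0.02, 0], [0, 0, 0, -0.06, 0], [0, 0, 0, -0.08, 0], [0, 0, 0, -0.08, 0], [0, 0, 0, -0.08, 0], [0, 0.06, -0.05, 0, 0], [0, 0.06, -0.05, 0, 0], [0, 0.06, -0.05, 0, 0], [0, 0.06, -0.05, 0, 0], [0, 0, 0, 0, 0], [0, 0, 0, 0, 0]]]'
python3 - <<'E'
from h import *
st()
c=bot.capture('top');s=bot.capture('side')
a=cv2.resize(c['img'][225:375,195:445,::-1],(800,300)[:1]*0 or (500,300));b=cv2.resize(s['img'][215:345,265:440,::-1],(404,300))
cv2.imwrite('pics/end.png',np.hstack([a,b])[:, :800])
E
```

```text
time_s: 14.17
tool_pos: [435.9, 575.5, 222.4]
tcp_rot: [-2.888, -1.235, 0.003]
force: [0.4, -0.9, -0.1]
grip_width: 0.005
finger_force: 0.0
  z [435.87 575.55 222.45] F [ 0.4 -0.9 -0.1] T [-0.09 -0.01  0.03] dq 0.048
```

View pics/end.png

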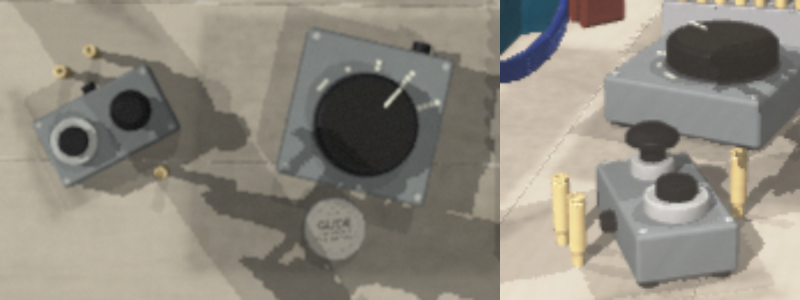

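The dial line is at three dots (pixels (387,106) to (410,73)), the start and stop buttons are up, and nothing else has moved. I'm handing the job in.

```bash
python3 -c "
from bench import bot
print(bot.close_job())"
```

```text
the job is handed in; nothing more can be done
None
```

I turned the dial to three dots, then pressed the start button through its full 6 mm and let it come back up. In the last pictures stop was up and nothing else had moved; the job is handed in at about 14 s, but no verdict came back.

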